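Mount the reel spindle and lock the drag knob

ROBOT

A 6-joint arm with a two-finger parallel gripper is mounted at the origin on the work surface. World frame = base frame: x ahead of the robot, y to its left, z up, the work surface at z = 0. Lengths are in m, angles in degrees, forces in N, time in s.
With the tool pointing down it reaches from about 0.4 to 0.825 m from the base axis. Payload 7 kg.
Tool frame: the origin (TCP) lies on the centre line of the jaws, within the pads' length; the fingertips stand 14 mm ahead of it and the grasp point (between the pads) lies 5 mm behind it; z points along the fingers, y is the line along which they close (so a half turn about z gives the same grasp; the last joint's range is limited). The gripper opens to 88 mm and grips with 3 to 60 N. Pads are 19 mm wide; open, the fingers measure 130 mm over their backs; the gripper's body (78 mm by 193 mm) begins 47 mm behind the grasp point.
Start: joints at [-53.795, 20.546, 0.682, 0, -70.136, -16.507], TCP at [0.227, -0.635, 0.241] pointing down, gripper open.
Joint ranges: [-176.03, 176.03], [-82.01, 121.73], [-58.28, 71.71], [-173.87, 95.51], [-174.79, -0.11], [-173.66, 173.66]. Speed limits (degrees/s): [136.94, 136.94, 172.46, 180, 180, 180].

INTERFACE

Orientations are given as [roll, pitch, yaw] about the fixed x, y, z axes, in that order (R = Rz(yaw) Ry(pitch) Rx(roll)).
In Python, from plant import r gives the robot as it stands.
- The arm moves only by the tool send_rows, never from a script. Its argument "steps" is a list of rows, each an object with "dp": the shift along the tool's x, y, z in mm, a list of three; "roll": the turn about the tool's z in rad; "jaw": the opening in per cent of the stroke, from 0 (shut) to 100 (fully open). In form: [{"dp": [tx, ty, tz], "roll": roll, "jaw": jaw}, ...]. A call has 1 to 5 rows; each row is the pose to reach, as a shift and turn from the pose commanded when the call began, along the tool's axes at that moment; what a row does not reach only later rows make up. A row lasts 1/8 s, in which the tool goes at most 62.5 mm and 10.7 degrees, less where a joint would pass 70% of its speed; a pose out of reach is approached as far as the arm can. A call with a gripper value outside its range is refused whole. The fingers move at their own pace and stop on an object; "newtons" is the grip in N (left out, the last holds). Time passes only in rows, so rows that repeat a pose let the fingers close. It gives the time, the measured TCP pose, the force, the opening and the grip force at its end, in the units of the state.
- r.get_state(): the state, without advancing time (a new reading comes with each control period).
- r.capture(name): name is "side" or "top"; returns a dict with "image" (420x560x3 uint8, blue, green, red), "K" (3x3 intrinsics, pixels), "rvec" (rotation vector, rad) and "tvec" (3), from world to camera coordinates, as OpenCV has them. Camera axes: x right, y down, z forward; pixel columns grow to the right and rows downward; lengths in m; the calibration is good to about 2 mm. A picture is of the moment at which its call begins. There is no depth.
- r.close_job(): hands the job in; it is judged then, once.
The state is a dict: "time_s": time; "joints": joint angles; "qd": joint speeds; "joint_torque": joint torques, N m; "tcp_pos": TCP position; "eef_rot": TCP orientation; "contact_force": force on the tool from outside, world axes, zero at the start; "moment": the same for the moment, N m; "gripper_width": finger opening in m; "gripper_force": force on a finger pad.
Only numpy, scipy, OpenCV 4.12 (cv2) and the standard library are available. Lean on these libraries where they do the work, as an engineer would, in place of code of your own. Each camera call takes 0.05 s, during which the arm holds its last target. There are 200 camera calls.

TASK

Get the solder reel stand on the bench ready for use: first take the spindle from its wooden rest and slide it, from the side nearer that rest (the robot's right), through both uprights and the reel between them, until its head is up against the upright, and let go. Then, with the drag knob still pushed in, turn it until its pointer lines up with the raised tab on the dial ring, pause a moment, and pull the knob out to its stop to lock it there. Leave the meter, screwdriver, jar and parts tray where they are.

Things in the scene. Friction and masses are not known exactly. Their poses are not given: they have to be found in the camera images.
- stand: Reel stand, one fixed piece on a dark steel plate (215 x 130 x 8 mm). Origin on the bench. Its x runs from the spindle axis (x = -75 mm) to the knob axis (x = +50); z up. At the spindle end two aluminium uprights (40 wide, 10 thick, tops 105 mm above the bench, 70 mm clear between) and a fixed black-flanged reel between them (flange radius 28, 24 mm bore in line with theirs, 60 long).
- near_bore (a point): Centre of the outer mouth of the bore in the near upright (the one on the right seen from the robot, nearer the rest), where the spindle enters; 85 mm above the bench. Upright bores are 15 mm in diameter. Axes as the stand's: y points along the bore axis into the bore, the way the spindle goes in.
- far_bore (a point): Centre of the outer mouth of the bore in the far upright, where the tip comes out: 90 mm from near_bore along +y, same axes. With the spindle home its tip stands 20 mm beyond this point.
- rest: Fixed wooden rest of the spindle, 60 x 170 mm, origin under its centre. At the start the spindle lies level on it along +y, axis 56 mm above the bench: the head on a shelf 15 mm wide (narrower than the head, so fingers can close on the head's sides from above, tips down to 10 mm above the bench), the rod in an open-topped notch with walls up to 65 mm.
- spindle_head (a point): Middle of the spindle's black head, the place to grip: a block 22 x 22 mm across, 34 mm long. The loose spindle (about 80 g) is this head and a straight steel rod, 10 mm diameter, 110 mm long, from the middle of one end of the head along this point's y axis, tapered at the last 6 mm. It balances about 40 mm from here towards the tip.
- spindle_face (a point): Point on the spindle axis where the rod leaves the head, 17 mm from spindle_head along +y: this face of the head comes up against the near upright when home.
- spindle_tip (a point): End of the rod, on its axis, 127 mm from spindle_head. Its y axis points along the rod, away from the head.
- knob_grip (a point): On the upright axis of the drag knob, at the height to grip it: 96 mm above the bench when in. The knob stands on a grey housing (84 x 84 mm, top at 60 mm). It is a black bar 14 mm thick (y), 46 mm long (x) and 34 mm tall (72 to 106 mm above the bench when in) on a round skirt of radius 22. Pinch it across y from above. x points to the pointer end.
- pointer (a point): The knob's pointer: a point 31 mm out from the knob's axis, just ahead of the bar's wedge-shaped nose, that half of the bar having a white line on top.
- mark (a point): The mark: middle of the raised tab (12 x 5 x 3 mm) on the fixed aluminium dial ring (radius 38 mm) around the knob, 31 mm out from the knob's axis. The pointer is on the mark when it is right above it.
- turn (a joint): Turn of the knob relative to the stand, rad, counterclockwise from above positive, limits -0.8 to 1.8; 0 when it points along the stand's +x. It starts clockwise of the mark by 0.5 to 1.45 rad, so it must be turned counterclockwise. Friction 0.04 N m; it stays where it is left.
- pull (a joint): How far the knob is pulled straight up, m: 0 pushed in (the start), 0.010 out at its stop. Takes about 5 N; stays where it is left. Coming out, a tongue inside enters one of the slots set every 30 degrees (one at the mark), which locks the turning; started more than 5 degrees off a slot it binds or is drawn to the nearest slot.
- meter: Bystander: yellow hand-held meter, 150 x 80 x 42 mm, lying flat; origin under its centre.
- driver: Bystander: screwdriver 200 mm long, lying; origin under its middle.
- flux_jar: Bystander: jar of radius 28, 60 mm tall; origin under its centre.
- parts_tray: Bystander: grey divided tray 100 x 150 x 35 mm; origin under its centre.

How it is judged (in metres and radians):
On the way, in this order (a step that is already met when the one before it is completed fails the run):
1. the spindle is through both uprights and home, and released (distance between spindle_face and near_bore below 0.007 m and y of spindle_tip in the frame of far_bore above 0.013 m and angle between the y axis of spindle_tip and the y axis of far_bore, either way round below 0.08 rad and contact force between the fingers and spindle below 0.2 N), for 0.2 s.
2. the knob, still pushed in, points at the mark (horizontal distance between pointer and mark below 0.004 m and value of joint pull below 0.003 m), for 0.2 s.
At the end, for the whole second after the job is handed in: Spindle through both uprights, within 4.5 degrees of their axis, head face within 7 mm of the near bore, tip at least 13 mm beyond the far upright, at rest; knob pulled out more than 7 of its 10 mm, pointer within 4 mm (7 degrees) of the mark (distance between spindle_face and near_bore below 0.007 m and y of spindle_tip in the frame of far_bore above 0.013 m and angle between the y axis of spindle_tip and the y axis of far_bore, either way round below 0.08 rad and horizontal distance between pointer and mark below 0.004 m and value of joint pull above 0.007 m and linear speed of spindle below 0.02 m/s); the robot touches nothing.
It fails at once if a bystander (meter, screwdriver, jar or tray) is moved more than 25 mm (distance of any of meter, driver, flux_jar, parts_tray from where it was at the start of the episode above 0.025 m).
It also fails if it takes over 67 s, if anything falls off the work surface, if the arm or the gripper's body presses on something with over 40 N, if the wrist force passes 120 N, or if a joint passes its speed limit or range.

## Working session

There is one attempt and no reset: what is moved stays moved. The work goes in short steps, Python scripts to look and compute and a tool call to move; the robot and the scene stay as the last step left them, time stands still between calls to the robot, and variables do not carry over. Pictures are saved under pics/ and viewed, at most 13 in all, crops included, and the job is handed in when it is done.

Besides the shell and the picture viewer there is one more tool, called after "Emit:" by a JSON object that holds its "op" and its "data". send_rows: Moves the arm, as the interface text tells. Its arguments: {"type":"object","properties":{"steps":{"type":"array","items":{"type":"object","properties":{"dp":{"type":"array","items":{"type":"number"}},"roll":{"type":"number"},"jaw":{"type":"number"}}}},"newtons":{"type":"number"}},"required":["steps"]}

```bash
mkdir -p pics; ls
python3 - <<'E'
from plant import r
import cv2,pickle
print(r.get_state())
for n in("side","top"):
    c=r.capture(n); cv2.imwrite(f"pics/{n}0.png",c["image"]); pickle.dump(c,open(f"{n}0.pkl","wb"))
    R=cv2.Rodrigues(c["rvec"])[0]; print(n,(-R.T@c["tvec"].reshape(3)).round(3),R[2].round(2),c["K"][0,0])
E
```

```text
pics
{'time_s': 0.0, 'joints': array([-5.37946822e+01,  2.05931486e+01,  6.31503658e-01, -2.04672988e-02,
       -7.01347886e+01, -1.65074865e+01]), 'qd': array([ 0.00583482,  0.03053907, -0.03374109, -0.05284257, -0.10925213,
       -0.10035382]), 'joint_torque': array([ 1.57056500e-03, -5.82719922e+01,  2.93049037e+01,  6.99721187e+00,
        6.69759684e-03, -1.57079594e-04]), 'tcp_pos': array([ 0.22733446, -0.63505578,  0.23958499]), 'eef_rot': array([ 1.79902074e+02, -8.95627611e-03, -1.60309132e+02]), 'contact_force': array([ 0.55125272,  0.13163395, -0.09777453]), 'moment': array([-0.01226008, -0.02202962,  0.02859682]), 'gripper_force': 0.0, 'gripper_width': 0.0876659903932023}
side [0.334 0.954 0.98 ] [ 0.18 -0.71 -0.68] 522.3488437943879
top [0.343 0.03  1.411] [ 0.18 -0.02 -0.98] 539.5128947560086
```

View pics/top0.png

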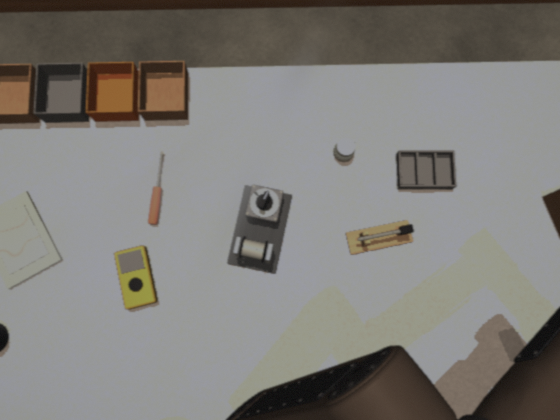

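View pics/side0.png

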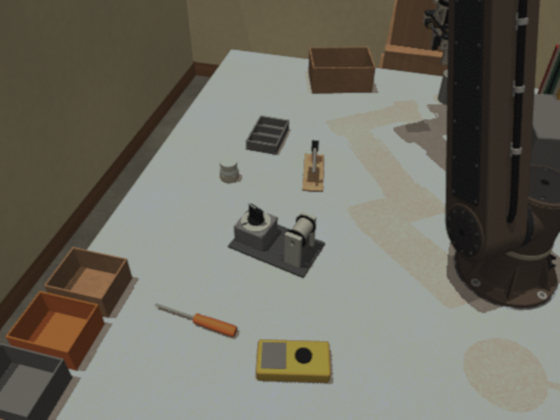

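The top view shows the stand around (260,228), with the knob at (265,202) and the reel at (254,250). The rest is at (380,237), with the black head at about (405,230) and the rod pointing left. Next I'll enlarge both views.

```bash
cat > h.py <<'E'
import cv2,numpy as np,pickle
def ray(c,uv):
    R=cv2.Rodrigues(c["rvec"])[0]; t=np.asarray(c["tvec"]).reshape(3)
    return -R.T@t, R.T@np.linalg.inv(c["K"])@np.array([uv[0],uv[1],1.])
def onz(c,uv,z):
    o,d=ray(c,uv); return o+d*(z-o[2])/d[2]
def proj(c,p): return cv2.projectPoints(np.float64(p).reshape(-1,3),c["rvec"],np.float64(c["tvec"]),c["K"],None)[0].reshape(-1,2)
def tri(c1,u1,c2,u2):
    o1,d1=ray(c1,u1);o2,d2=ray(c2,u2); s=np.linalg.lstsq(np.c_[d1,-d2],o2-o1,rcond=None)[0]
    a=o1+d1*s[0];b=o2+d2*s[1]; return (a+b)/2,np.linalg.norm(a-b)
def crop(im,x0,y0,w,h,k): 
    o=cv2.resize(im[y0:y0+h,x0:x0+w],None,fx=k,fy=k,interpolation=cv2.INTER_CUBIC)
    return np.clip(o.astype(float)*1.5,0,255).astype(np.uint8)
E
python3 - <<'E'
from h import *
t=cv2.imread("pics/top0.png");s=cv2.imread("pics/side0.png")
cv2.imwrite("pics/c1.png",crop(t,222,180,100,95,6)[:570]) 
cv2.imwrite("pics/c2.png",np.vstack([crop(t,340,215,80,40,7),]))
cv2.imwrite("pics/c3.png",crop(s,225,125,110,150,4))
E
```

```text
(no output)
```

View pics/c1.png

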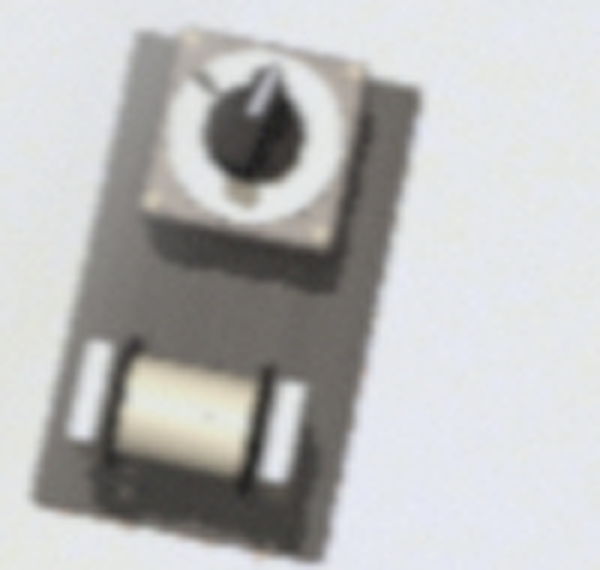

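View pics/c2.png

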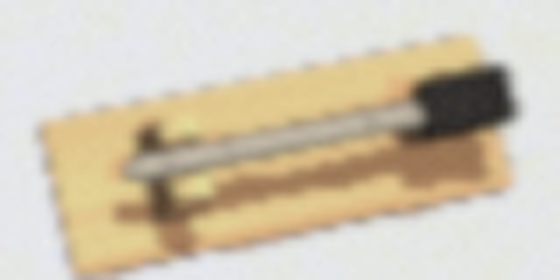

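View pics/c3.png

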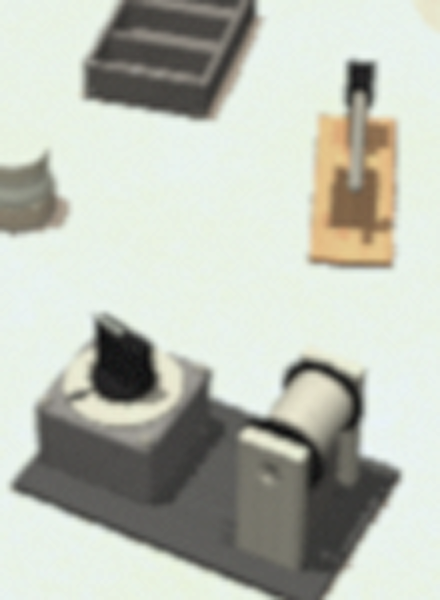

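The c1 crop shows the pointer (white line) up at about (272,75). The dark tab on the ring is up-left at about (203,82), counterclockwise of the pointer. The upright tops are the white bars at (90,390) and (283,432). In c2 the rod runs from its tip at (128,168) to the head at (465,100). Now I'll measure these.

```bash
cat > m.py <<'E'
from h import *
t=pickle.load(open("top0.pkl","rb")); im=t["image"]; g=cv2.cvtColor(im,cv2.COLOR_BGR2GRAY)
def up(x0,y0,w,h,k=8): return cv2.resize(g[y0:y0+h,x0:x0+w],None,fx=k,fy=k,interpolation=cv2.INTER_CUBIC)
def uv(p,x0,y0,k=8): return (np.array(p)+.5)/k-.5+[x0,y0]
# upright tops
x0,y0=228,232; m=(up(x0,y0,52,32)>125).astype(np.uint8)
n,l,st,ce=cv2.connectedComponentsWithStats(m)
for i in range(1,n):
    c=cv2.findContours((l==i).astype(np.uint8),0,2)[0][0]; rc=cv2.minAreaRect(c)
    if st[i,4]>600: print("bright",uv(rc[0],x0,y0).round(1),(np.array(rc[1])/8).round(1),round(rc[2],1),onz(t,uv(rc[0],x0,y0),.105).round(4),(np.array(rc[1])/8*2.43).round(1))
# knob crop points (c1 coords, k=6 offset 222,180)
f=lambda x,y:uv((x,y),222,180,6)
print("tab",onz(t,f(203,82),.064),"tab2",onz(t,f(242,190),.064))
print("white line ends",onz(t,f(280,62),.106),onz(t,f(254,112),.106))
# dial ring: bright between dark knob and housing
x0,y0=244,182; u=up(x0,y0,42,40); 
m=(u>165).astype(np.uint8); n,l,st,ce=cv2.connectedComponentsWithStats(m)
i=l[8*20:8*24,:8*12]; 
for i in range(1,n):
    if st[i,4]>2000:
        c=max(cv2.findContours((l==i).astype(np.uint8),0,2)[0],key=len); e=cv2.fitEllipse(cv2.convexHull(c))
        print("ring",uv(e[0],x0,y0),np.array(e[1])/8, onz(t,uv(e[0],x0,y0),.062), st[i])
# rod & head
f2=lambda x,y:uv((x,y),340,215,7)
x0,y0=340,215
big=cv2.resize(im[215:255,340:420],None,fx=7,fy=7,interpolation=cv2.INTER_CUBIC); hsv=cv2.cvtColor(big,cv2.COLOR_BGR2HSV)
bl=(big.max(2)<45).astype(np.uint8); n,l,st,ce=cv2.connectedComponentsWithStats(bl); i=1+st[1:,4].argmax(); print("head px",uv(ce[i],340,215,7),st[i])
print("head",onz(t,uv(ce[i],340,215,7),.062))
P=[]
for x in range(190,400,6):   # rod: low-saturation band columns
    ys=np.arange(95,185); s=hsv[95:185,x,1].astype(float); k=s<70
    c=168-(x-128)*(50/272); k&=abs(ys-c)<16
    if k.sum()>5: P.append((x,ys[k].mean()))
P=np.array(P); W=np.array([onz(t,uv(p,340,215,7),.056) for p in P]); a=np.polyfit(W[:,1],W[:,0],1)
print("rod n",len(P),"x=a*y+b",a,"yaw of rod",np.degrees(np.arctan2(1,a[0])),"resid",np.abs(W[:,0]-np.polyval(a,W[:,1])).max())
print("tip",onz(t,f2(126,168),.056),"rod end at head",onz(t,f2(420,115),.056))
E
python3 m.py
```

```text
bright [230.4 243.3] [23.5  5.6] 90.0 [0.5113 0.1375 0.105 ] [57.1 13.7]
bright [236.6 244.5] [ 3.9 16.1] 13.1 [0.5079 0.1225 0.105 ] [ 9.6 39.2]
bright [252.6 247.8] [20.5 11.6] 14.9 [0.4988 0.0835 0.105 ] [49.8 28.3]
bright [268.7 251.4] [ 3.8 16. ] 11.7 [0.4891 0.0448 0.105 ] [ 9.2 38.8]
tab [0.64363349 0.07570893 0.064     ] tab2 [0.59643417 0.06007205 0.064     ]
white line ends [0.64191817 0.04235767 0.106     ] [0.62107725 0.05353677 0.106     ]
head px [405.72071776 229.40240471] [ 419   73   88   64 3909]
head [ 0.54075344 -0.30341417  0.062     ]
rod n 35 x=a*y+b [-0.17792857  0.48786281] yaw of rod 100.08897284674295 resid 0.00045113968867172005
tip [ 0.52130889 -0.18075957  0.056     ] rod end at head [ 0.53793258 -0.28890867  0.056     ]
```

```bash
cat > go.py <<'E'
import sys
from plant import r
import numpy as np
from scipy.spatial.transform import Rotation as Ro
x,y,z,yaw=map(float,sys.argv[1:5])
s=r.get_state(); R=Ro.from_euler("xyz",s["eef_rot"],degrees=True).as_matrix()
d=R.T@(np.array([x,y,z])-s["tcp_pos"])*1000
ro=-((yaw-s["eef_rot"][2]+180)%360-180)
print("dp",d.round(1),"roll",np.radians(ro).round(3),"t",s["time_s"],"pos",s["tcp_pos"].round(4),s["eef_rot"].round(2),"j",s["joints"].round(0),"F",s["contact_force"].round(1),"w",s["gripper_width"])
E
python3 go.py .5422 -.3055 .15 -79.9
```

```text
dp [-407.5  204.1   90. ] roll -1.403 t 0.1 pos [ 0.2274 -0.6351  0.2397] [ 1.7991e+02 -1.0000e-02 -1.6031e+02] j [-54.  21.   1.  -0. -70. -17.] F [-0.2  0.5 -1.1] w 0.08765351867286014
```

Emit:
{"op": "send_rows", "data": {"steps": [{"dp": [-407, 204, 90], "roll": -1.4, "jaw": 65}, {"dp": [-407, 204, 90], "roll": -1.4, "jaw": 65}, {"dp": [-407, 204, 90], "roll": -1.4, "jaw": 65}, {"dp": [-407, 204, 90], "roll": -1.4, "jaw": 65}, {"dp": [-407, 204, 90], "roll": -1.4, "jaw": 65}], "newtons": 40}}

```text
time_s: 0.72
tcp_pos: [0.4402, -0.4121, 0.1794]
eef_rot: [180.0, 0.0, -106.2]
contact_force: [1.2, -0.6, 1.0]
gripper_width: 0.0569
gripper_force: 0.0
```

```bash
python3 go.py .5422 -.3055 .15 -79.9
```

```text
dp [-130.9  -68.1   29.4] roll -0.46 t 0.725 pos [ 0.4402 -0.4121  0.1794] [ 179.99    0.   -106.24] j [-25.  16. -14.  -0. -60.   8.] F [ 1.2 -0.6  1. ] w 0.05688620220583327
```

Emit:
{"op": "send_rows", "data": {"steps": [{"dp": [-131, -68, 29], "roll": -0.46, "jaw": 65}, {"dp": [-131, -68, 29], "roll": -0.46, "jaw": 65}, {"dp": [-131, -68, 29], "roll": -0.46, "jaw": 65}, {"dp": [-131, -68, 29], "roll": -0.46, "jaw": 65}, {"dp": [-131, -68, 29], "roll": -0.46, "jaw": 65}]}}

```text
time_s: 1.35
tcp_pos: [0.5414, -0.3078, 0.1507]
eef_rot: [180.0, 0.0, -80.3]
contact_force: [0.1, 0.3, 1.2]
gripper_width: 0.0574
gripper_force: 0.0
```

```bash
python3 go.py .5422 -.3055 .051 -79.9
python3 - <<'E'
from plant import r
from h import *
for n in("side","top"):
    c=r.capture(n); pickle.dump(c,open(n+"1.pkl","wb"))
    print(n, proj(c,[[.5422,-.3055,.067],r.get_state()["tcp_pos"]]).round(1))
    u=crop(c["image"],*((270,100,90,90,4) if n=="side" else (350,190,90,90,4))); cv2.imwrite(f"pics/d_{n}.png",u)
cv2.imwrite("pics/d.png",np.hstack([cv2.imread("pics/d_side.png"),cv2.imread("pics/d_top.png")]))
E
```

```text
dp [-2.1 -1.3 99.7] roll -0.007 t 1.35 pos [ 0.5414 -0.3078  0.1507] [ 1.7996e+02  2.0000e-02 -8.0290e+01] j [-12.  20. -13.  -0. -57.  21.] F [0.1 0.3 1.2] w 0.057371829549539025
side [[315.3 142.9]
 [317.4 118.5]]
top [[407.  228.5]
 [416.6 223.5]]
```

View pics/d.png

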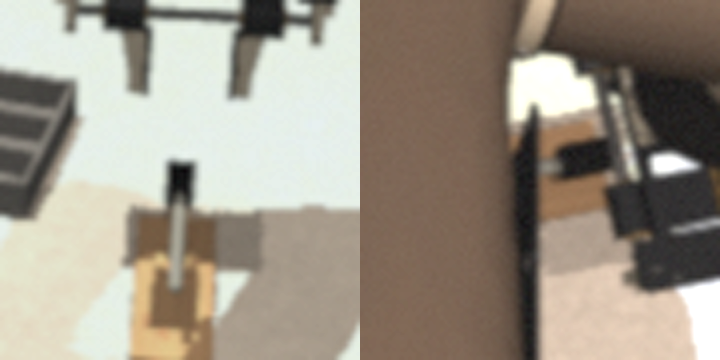

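The side half shows the fingers midway at (188,90), above and in line with the head at (181,175). Both match their projections, so I'm going down.

Emit:
{"op": "send_rows", "data": {"steps": [{"dp": [-2, -1, 50], "roll": -0.007, "jaw": 65}, {"dp": [-2, -1, 80], "roll": -0.007, "jaw": 65}, {"dp": [-2, -1, 100], "roll": -0.007, "jaw": 65}, {"dp": [-2, -1, 100], "roll": -0.007, "jaw": 65}]}}

```text
time_s: 1.95
tcp_pos: [0.5408, -0.3061, 0.0497]
eef_rot: [179.8, 0.1, -79.9]
contact_force: [-0.5, 0.8, 1.3]
gripper_width: 0.0571
gripper_force: 0.0
```

```bash
python3 go.py .5422 -.3055 .051 -79.9
```

```text
dp [-0.3 -1.5 -1.3] roll -0.001 t 1.95 pos [ 0.5408 -0.3061  0.0497] [ 1.7984e+02  7.0000e-02 -7.9940e+01] j [-12.  26. -19.  -0. -45.  22.] F [-0.5  0.8  1.3] w 0.057127595473249325
```

Emit:
{"op": "send_rows", "data": {"steps": [{"dp": [0, -1.5, -1], "roll": 0, "jaw": 30}, {"dp": [0, -1.5, -1], "roll": 0, "jaw": 10}, {"dp": [0, -1.5, -1], "roll": 0, "jaw": 10}, {"dp": [0, -1.5, -1], "roll": 0, "jaw": 10}], "newtons": 40}}

```text
time_s: 2.45
tcp_pos: [0.5441, -0.3053, 0.0524]
eef_rot: [-180.0, -0.0, -79.8]
contact_force: [-0.4, -0.7, 0.1]
gripper_width: 0.0222
gripper_force: 0.2
```

Emit:
{"op": "send_rows", "data": {"steps": [{"dp": [0, 0, 0], "roll": 0, "jaw": 10}, {"dp": [0, 0, 0], "roll": 0, "jaw": 10}]}}

```text
time_s: 2.7
tcp_pos: [0.544, -0.3052, 0.0524]
eef_rot: [-180.0, -0.0, -79.8]
contact_force: [-0.7, 1.0, 5.8]
gripper_width: 0.0217
gripper_force: 40.0
```

```bash
python3 go.py .5422 -.3055 .13 -79.9; for i in 1 2; do python3 go.py .5422 -.3055 .13 -79.9 | cut -c30-120; done
```

```text
dp [ -0.    1.8 -77.6] roll 0.001 t 2.7 pos [ 0.544  -0.3052  0.0524] [-1.7999e+02 -1.0000e-02 -7.9820e+01] j [-11.  26. -19.   0. -46.  22.] F [-0.7  1.   5.8] w 0.02171668071544699
.001 t 2.7 pos [ 0.544  -0.3052  0.0524] [-1.7999e+02 -1.0000e-02 -7.9820e+01] j [-11.  26.
.001 t 2.7 pos [ 0.544  -0.3052  0.0524] [-1.7999e+02 -1.0000e-02 -7.9820e+01] j [-11.  26.
```

Emit:
{"op": "send_rows", "data": {"steps": [{"dp": [0, 0, -30], "roll": 0, "jaw": 10}, {"dp": [0, 0, -60], "roll": 0, "jaw": 10}, {"dp": [0, 0, -78], "roll": 0, "jaw": 10}, {"dp": [0, 0, -78], "roll": 0, "jaw": 10}]}}

```text
time_s: 3.2
tcp_pos: [0.5446, -0.3054, 0.131]
eef_rot: [-179.9, -0.1, -79.8]
contact_force: [-0.8, -0.3, -0.7]
gripper_width: 0.0218
gripper_force: 39.9
```

```bash
python3 go.py .4526 -.108 .125 -103.4
```

```text
dp [-210.5   55.7    5.7] roll 0.411 t 3.2 pos [ 0.5446 -0.3054  0.131 ] [-1.7987e+02 -5.0000e-02 -7.9830e+01] j [-11.  21. -14.  -0. -55.  22.] F [-0.8 -0.3 -0.7] w 0.021784015727701857
```

Emit:
{"op": "send_rows", "data": {"steps": [{"dp": [-50, 13, 1], "roll": 0.1, "jaw": 10}, {"dp": [-105, 28, 3], "roll": 0.2, "jaw": 10}, {"dp": [-160, 42, 5], "roll": 0.3, "jaw": 10}, {"dp": [-195, 52, 6], "roll": 0.38, "jaw": 10}, {"dp": [-210, 56, 6], "roll": 0.41, "jaw": 10}]}}

```text
time_s: 3.82
tcp_pos: [0.4498, -0.107, 0.1228]
eef_rot: [179.9, -0.0, -103.3]
contact_force: [-0.4, 0.1, -0.2]
gripper_width: 0.0217
gripper_force: 39.9
```

Emit:
{"op": "send_rows", "data": {"steps": [{"dp": [0, 0, 0], "roll": 0, "jaw": 10}, {"dp": [0, 0, 0], "roll": 0, "jaw": 10}]}}

```text
time_s: 4.08
tcp_pos: [0.4516, -0.1086, 0.1234]
eef_rot: [180.0, -0.0, -103.3]
contact_force: [0.3, -0.3, 0.3]
gripper_width: 0.0216
gripper_force: 39.9
```

```bash
python3 go.py .4526 -.108 .0814 -103.4
```

```text
dp [-0.9 -0.8 42. ] roll 0.002 t 4.075 pos [ 0.4516 -0.1086  0.1234] [ 1.7995e+02 -2.0000e-02 -1.0328e+02] j [ 11.   7. -34.  -0. -48. -24.] F [ 0.3 -0.3  0.3] w 0.02157472746807082
```

Emit:
{"op": "send_rows", "data": {"steps": [{"dp": [-1, -1, 25], "roll": 0, "jaw": 10}, {"dp": [-1, -1, 42], "roll": 0, "jaw": 10}, {"dp": [-1, -1, 42], "roll": 0, "jaw": 10}, {"dp": [-1, -1, 42], "roll": 0, "jaw": 10}]}}

```text
time_s: 4.58
tcp_pos: [0.4533, -0.1081, 0.0822]
eef_rot: [-180.0, -0.0, -103.3]
contact_force: [-0.4, -0.1, -0.1]
gripper_width: 0.0216
gripper_force: 39.9
```

```bash
python3 go.py .4526 -.108 .0814 -103.4
python3 - <<'E'
from plant import r
from h import *
nb=np.array([.4879,.0399,.085]); y=np.array([.232,.973,0])
L=[]
for n in("side","top"):
    c=r.capture(n); pickle.dump(c,open(n+"2.pkl","wb"))
    b=(250,150,100,140,4) if n=="side" else (225,215,100,140,4)
    u=crop(c["image"],*b)
    p=proj(c,[nb-y*.152,nb-.135*y,nb-.025*y,nb,nb+.09*y]); print(n,p.round(1).tolist())
    for q in p: cv2.circle(u,tuple(int(v) for v in ((q-b[:2]+.5)*4)),2,(0,0,255),-1)
    L.append(u)
cv2.imwrite("pics/e.png",np.hstack(L))
E
```

```text
dp [0.1 0.7 0.8] roll 0.001 t 4.575 pos [ 0.4533 -0.1081  0.0822] [-1.8000e+02 -1.0000e-02 -1.0334e+02] j [ 11.  11. -37.   0. -42. -24.] F [-0.4 -0.1 -0.1] w 0.021644413005106042
side [[333.7, 184.8], [331.1, 188.5], [313.3, 213.8], [308.9, 219.9], [292.4, 243.4]]
top [[331.3, 265.5], [324.5, 264.0], [280.7, 254.8], [270.8, 252.7], [235.1, 245.2]]
```

View pics/e.png

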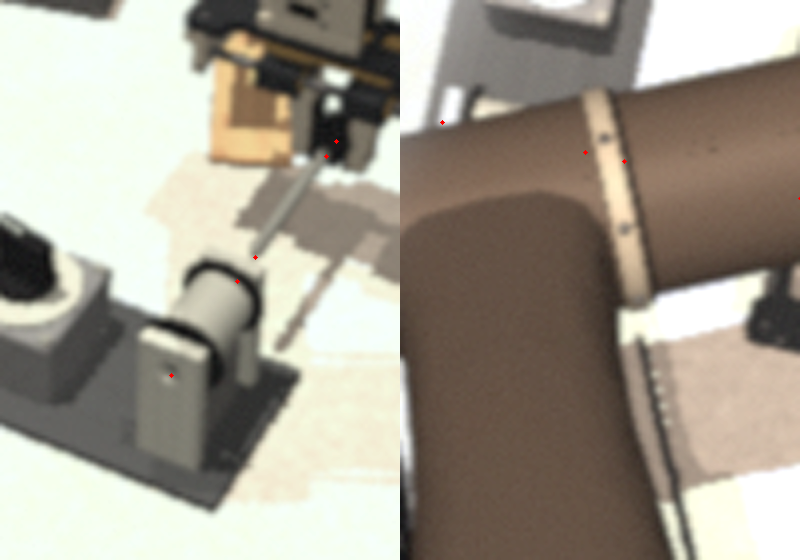

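The top view is blocked by the arm. In the side half the rod runs from (325,155) to its tip at about (253,252), and the far bore hole is at about (168,372). Both lie close to the predicted points. I'll check numerically that the rod line extended meets the hole.

Run:
```python
from h import *
c=pickle.load(open("side2.pkl","rb")); im=c["image"]; g=cv2.cvtColor(im,cv2.COLOR_BGR2GRAY)
nb=np.array([.4879,.0399,.085]); y=np.array([.232,.973,0])
# rod edges: sample profiles perpendicular to predicted axis (vertical tol)
a,b=proj(c,[nb-y*.135,nb-.025*y]); d=(b-a)/np.linalg.norm(b-a); nrm=np.array([-d[1],d[0]])
print("normal (px)",nrm)
s=np.arange(-8,8.01,.25)
def prof(p): 
    q=p+np.outer(s,nrm); return cv2.remap(g,q[:,:1].astype(np.float32),q[:,1:].astype(np.float32),cv2.INTER_CUBIC)[:,0]
for f in (.2,.35,.5,.65,.8,.92): print(f,prof(a+f*(b-a))[::2])
print("beyond tip along axis",[int(g[int(round(p[1])),int(round(p[0]))]) for p in (a+f*(b-a) for f in np.arange(.8,1.2,.03))])
h=proj(c,[nb+.09*y])[0]; print("hole pred",h)
x0,y0=int(h[0])-9,int(h[1])-9; print(x0,y0); print(g[y0:y0+18,x0:x0+18])
```

```text
normal (px) [-0.81712423 -0.57646161]
0.2 [114 114 114 113 114 119 123 129 137 143 144 144 141 131 121 108  98  97
 101 104 105 106 111 119 127 133 136 132 119 106  92  87  89]
0.35 [ 88  88  87  87  87  87  88  88  88  88  88  86  84  82  80  82  87  95
 101 104 103  98  91  88  88  89  89  89  89  90  89  88  87]
0.5 [ 86  86  86  87  87  87  86  86  87  87  87  86  84  81  79  80  86  96
 101 103 101  97  92  88  87  86  86  86  86  86  85  86  90]
0.65 [ 85  85  85  87  88  89  90  89  87  84  82  81  79  75  74  78  86  95
 102 105 102  97  92  87  86  85  85  86  86  86  86  87  92]
0.8 [161 159 159 159 159 159 160 160 160 159 158 152 143 127 109  96  89  93
 100 103 103 101  97  95  96  96  92  88  87  85  84  85  88]
0.92 [162 162 161 161 161 160 160 160 161 162 162 158 150 134 114  97  88  92
 102 109 117 128 139 151 158 160 160 160 160 158 154 152 149]
beyond tip along axis [92, 91, 91, 90, 93, 94, 94, 120, 138, 142, 139, 119, 58, 26]
hole pred [292.40634134 243.38687159]
283 234
[[ 67  88 122 146 155 158 160 160 156 145 126  98  73  59  41  24  16  25]
 [ 65  77  97 112 12
[... 555 characters left out ...]
 80  83  84  82  79  69]
 [ 68  73  78  81  83  84  87  89  87  80  71  72  80  83  83  82  78  68]
 [ 68  74  80  81  83  83  87  96 107 100  83  76  79  83  85  82  77  68]
 [ 67  74  80  82  83  82  84  91 102 102  92  84  82  84  84  82  77  67]
 [ 67  74  79  82  82  82  82  84  89  91  88  85  83  84  84  83  78  67]
 [ 68  74  80  82  83  82  81  83  83  84  84  83  84  84  84  82  77  67]
 [ 68  75  81  82  83  83  82  82  83  83  82  82  83  85  84  82  75  67]
 [ 68  75  81  83  83  82  82  82  83  83  83  82  83  84  85  82  75  66]
 [ 67  76  81  83  83  83  83  83  84  84  84  83  83  84  84  82  76  67]
 [ 68  75  80  82  83  83  82  83  84  83  83  82  83  85  83  82  74  67]]
```

Emit:
{"op": "send_rows", "data": {"steps": [{"dp": [-5, -0.5, 0.8], "roll": 0, "jaw": 10}, {"dp": [-15, -0.5, 0.8], "roll": 0, "jaw": 10}, {"dp": [-25, -0.5, 0.8], "roll": 0, "jaw": 10}, {"dp": [-35, -0.5, 0.8], "roll": 0, "jaw": 10}, {"dp": [-40, -0.5, 0.8], "roll": 0, "jaw": 10}]}}

```text
time_s: 5.3
tcp_pos: [0.4629, -0.068, 0.0812]
eef_rot: [-180.0, 0.0, -103.3]
contact_force: [0.5, 0.1, -0.6]
gripper_width: 0.0215
gripper_force: 39.9
```

```bash
python3 go.py .484 .0234 .0814 -103.4
```

```text
dp [-93.8   0.4  -0.2] roll 0.002 t 5.3 pos [ 0.4629 -0.068   0.0812] [-179.99    0.   -103.27] j [ 16.  11. -37.   0. -42. -29.] F [ 0.5  0.1 -0.6] w 0.02152916559368465
```

Emit:
{"op": "send_rows", "data": {"steps": [{"dp": [-12, 0, 0], "roll": 0, "jaw": 10}, {"dp": [-24, 0, 0], "roll": 0, "jaw": 10}, {"dp": [-36, 0, 0], "roll": 0, "jaw": 10}, {"dp": [-48, 0, 0], "roll": 0, "jaw": 10}, {"dp": [-55, 0, 0], "roll": 0, "jaw": 10}]}}

```text
time_s: 5.92
tcp_pos: [0.4755, -0.0145, 0.0811]
eef_rot: [-180.0, -0.0, -103.3]
contact_force: [-0.4, -0.6, -1.2]
gripper_width: 0.0217
gripper_force: 39.9
```

```bash
python3 go.py .484 .0234 .0814 -103.4
python3 - <<'E'
from plant import r
from h import *
c=r.capture("side"); cv2.imwrite("pics/f.png",crop(c["image"],230,160,130,120,5))
E
```

```text
dp [-38.8   0.5  -0.3] roll 0.002 t 5.925 pos [ 0.4755 -0.0145  0.0811] [-180.     -0.   -103.29] j [ 22.  12. -36.   0. -42. -35.] F [-0.4 -0.6 -1.2] w 0.0216993002203089
```

View pics/f.png

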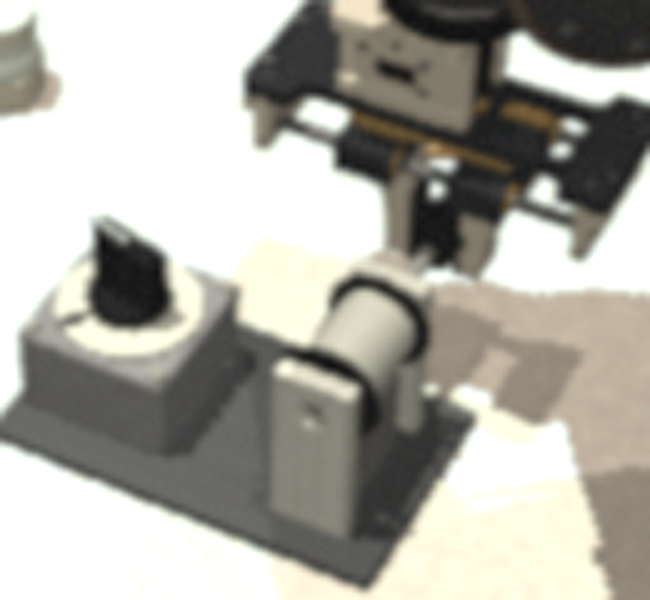

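The rod has passed the near upright, its head is at (435,235), and nothing is jammed. I'll keep going and watch the force.

Emit:
{"op": "send_rows", "data": {"steps": [{"dp": [-6, 0.3, 0], "roll": 0, "jaw": 10}, {"dp": [-12, 0.3, 0], "roll": 0, "jaw": 10}, {"dp": [-18, 0.3, 0], "roll": 0, "jaw": 10}, {"dp": [-23, 0.3, 0], "roll": 0, "jaw": 10}]}}

```text
time_s: 6.48
tcp_pos: [0.4804, 0.0074, 0.0812]
eef_rot: [180.0, 0.0, -103.3]
contact_force: [0.8, -0.8, -0.3]
gripper_width: 0.0214
gripper_force: 39.9
```

Emit:
{"op": "send_rows", "data": {"steps": [{"dp": [-5, 0, 0], "roll": 0, "jaw": 10}, {"dp": [-10, 0, 0], "roll": 0, "jaw": 10}, {"dp": [-13, 0, 0], "roll": 0, "jaw": 10}, {"dp": [-13, 0, 0], "roll": 0, "jaw": 10}]}}

```text
time_s: 6.98
tcp_pos: [0.4833, 0.0199, 0.0811]
eef_rot: [180.0, -0.0, -103.3]
contact_force: [-0.9, 0.8, -0.3]
gripper_width: 0.022
gripper_force: 39.9
```

```bash
python3 go.py .484 .0234 .0814 -103.4
```

```text
dp [-3.5  0.2 -0.3] roll 0.002 t 6.975 pos [0.4833 0.0199 0.0811] [ 180.    -0.  -103.3] j [ 26.  12. -35.   0. -43. -39.] F [-0.9  0.8 -0.3] w 0.021989970079175747
```

Emit:
{"op": "send_rows", "data": {"steps": [{"dp": [-1, 0, 0], "roll": 0, "jaw": 10}, {"dp": [-2, 0, 0], "roll": 0, "jaw": 10}, {"dp": [-3, 0, 0], "roll": 0, "jaw": 10}, {"dp": [-3, 0, 0], "roll": 0, "jaw": 10}]}}

```text
time_s: 7.48
tcp_pos: [0.4839, 0.0225, 0.0812]
eef_rot: [180.0, -0.0, -103.3]
contact_force: [0.6, -2.4, -0.4]
gripper_width: 0.0216
gripper_force: 39.9
```

Emit:
{"op": "send_rows", "data": {"steps": [{"dp": [-1, 0, 0], "roll": 0, "jaw": 10}, {"dp": [-2, 0, 0], "roll": 0, "jaw": 10}, {"dp": [-2, 0, 0], "roll": 0, "jaw": 10}]}}

```text
time_s: 7.85
tcp_pos: [0.4838, 0.0227, 0.0812]
eef_rot: [179.9, -0.2, -103.3]
contact_force: [2.5, -12.6, 1.5]
gripper_width: 0.0219
gripper_force: 40.0
```

It touched the upright at the expected place, so the spindle is home. I'll relax the push and let go.

Emit:
{"op": "send_rows", "data": {"steps": [{"dp": [2, 0, 0], "roll": 0, "jaw": 10}, {"dp": [2, 0, 1.5], "roll": 0, "jaw": 10}, {"dp": [2, 0, 1.5], "roll": 0, "jaw": 45}, {"dp": [2, 0, 1.5], "roll": 0, "jaw": 45}, {"dp": [2, 0, 1.5], "roll": 0, "jaw": 45}]}}

```text
time_s: 8.48
tcp_pos: [0.4841, 0.0229, 0.0797]
eef_rot: [-180.0, 0.0, -103.3]
contact_force: [0.7, -0.2, 0.6]
gripper_width: 0.0384
gripper_force: 0.0
```

Emit:
{"op": "send_rows", "data": {"steps": [{"dp": [0, 0, 0], "roll": 0, "jaw": 45}, {"dp": [0, 0, 0], "roll": 0, "jaw": 45}, {"dp": [0, 0, -30], "roll": 0, "jaw": 45}, {"dp": [0, 0, -60], "roll": 0, "jaw": 45}, {"dp": [0, 0, -80], "roll": 0, "jaw": 45}]}}

```text
time_s: 9.1
tcp_pos: [0.4844, 0.0228, 0.1611]
eef_rot: [-179.9, 0.0, -103.3]
contact_force: [0.0, 0.3, -0.1]
gripper_width: 0.0394
gripper_force: 0.0
```

```bash
python3 go.py .70 -.25 .22 -28
python3 - <<'E'
from plant import r
from h import *
L=[]
nb=np.array([.4879,.0399,.085]); y=np.array([.232,.973,0])
for n,b in(("side",(230,180,100,120,4)),("top",(222,180,100,120,4))):
    c=r.capture(n); u=crop(c["image"],*b)
    for q in proj(c,[nb,nb+.11*y]): cv2.circle(u,tuple(int(v) for v in ((q-b[:2]+.5)*4)),2,(0,0,255),-1)
    L.append(u)
cv2.imwrite("pics/g.png",np.hstack(L))
E
```

```text
dp [ 215.8 -272.7  -58.8] roll -1.314 t 9.1 pos [0.4844 0.0228 0.1611] [-1.7993e+02  4.0000e-02 -1.0331e+02] j [ 26.   7. -29.   0. -54. -39.] F [ 0.   0.3 -0.1] w 0.039390842945683575
```

View pics/g.png

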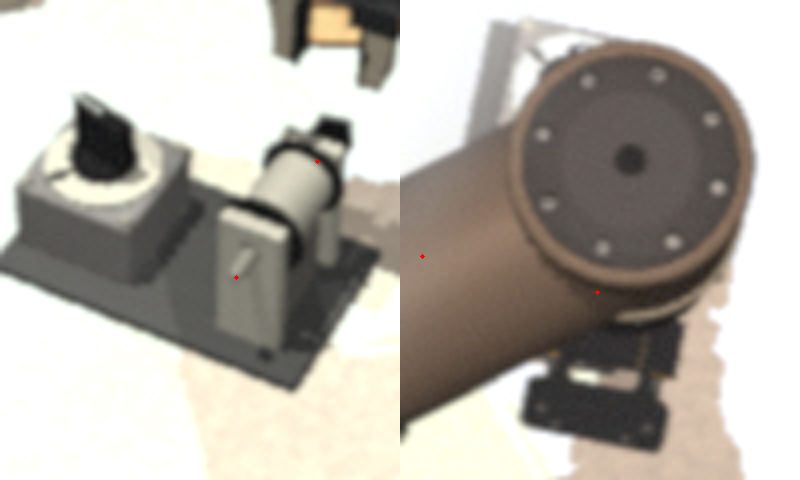

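In the side view the tip sticks out of the far upright at (245,262) and the head sits against the near upright at (330,130), so the spindle is home. On to the knob.

```bash
python3 go.py .6201 .0547 .17 -28
```

```text
dp [ -61.8 -123.9   -7.4] roll -1.314 t 9.2 pos [0.4853 0.0231 0.162 ] [-1.7979e+02  1.4000e-01 -1.0330e+02] j [ 26.   7. -29.   0. -54. -39.] F [ 0.8  0.4 -0.2] w 0.0395541644285683
```

Emit:
{"op": "send_rows", "data": {"steps": [{"dp": [-15, -31, -8], "roll": -0.18, "jaw": 45}, {"dp": [-31, -62, -8], "roll": -0.36, "jaw": 45}, {"dp": [-46, -93, -8], "roll": -0.54, "jaw": 45}, {"dp": [-62, -124, -8], "roll": -0.72, "jaw": 45}, {"dp": [-62, -124, -8], "roll": -0.9, "jaw": 45}]}}

```text
time_s: 9.82
tcp_pos: [0.6204, 0.0548, 0.1657]
eef_rot: [179.9, 0.0, -51.4]
contact_force: [-1.4, -0.1, -0.2]
gripper_width: 0.0394
gripper_force: 0.0
```

Emit:
{"op": "send_rows", "data": {"steps": [{"dp": [0, 0, 0], "roll": -0.18, "jaw": 45}, {"dp": [0, 0, 0], "roll": -0.36, "jaw": 45}, {"dp": [0, 0, 0], "roll": -0.41, "jaw": 45}, {"dp": [0, 0, 0], "roll": -0.41, "jaw": 45}]}}

```text
time_s: 10.32
tcp_pos: [0.6186, 0.0543, 0.1667]
eef_rot: [180.0, 0.1, -28.3]
contact_force: [-0.7, 0.1, -0.5]
gripper_width: 0.0395
gripper_force: 0.0
```

```bash
python3 go.py .6201 .0547 .091 -28
```

```text
dp [ 1.2 -1.1 75.7] roll -0.005 t 10.325 pos [0.6186 0.0543 0.1667] [ 1.7995e+02  5.0000e-02 -2.8300e+01] j [ 23.  19. -12.  -0. -59.  39.] F [-0.7  0.1 -0.5] w 0.03950234687036687
```

Emit:
{"op": "send_rows", "data": {"steps": [{"dp": [1, -1, 20], "roll": 0, "jaw": 45}, {"dp": [1, -1, 40], "roll": 0, "jaw": 45}, {"dp": [1, -1, 60], "roll": 0, "jaw": 45}, {"dp": [1, -1, 75], "roll": 0, "jaw": 45}, {"dp": [1, -1, 75], "roll": 0, "jaw": 45}]}}

```text
time_s: 10.95
tcp_pos: [0.6195, 0.0545, 0.0913]
eef_rot: [179.9, 0.1, -28.3]
contact_force: [-0.0, 0.0, 0.8]
gripper_width: 0.0394
gripper_force: 0.0
```

```bash
python3 go.py .6201 .0547 .092 -28
```

```text
dp [ 0.5 -0.4 -0.7] roll -0.005 t 10.95 pos [0.6195 0.0545 0.0913] [ 1.7989e+02  1.0000e-01 -2.8310e+01] j [ 23.  23. -17.  -0. -50.  39.] F [-0.   0.   0.8] w 0.0394324744371871
```

Emit:
{"op": "send_rows", "data": {"steps": [{"dp": [0.5, 0, -0.5], "roll": 0, "jaw": 25}, {"dp": [0.5, 0, -0.5], "roll": 0, "jaw": 5}, {"dp": [0.5, 0, -0.5], "roll": 0, "jaw": 5}, {"dp": [0.5, 0, -0.5], "roll": 0, "jaw": 5}, {"dp": [0.5, 0, -0.5], "roll": 0, "jaw": 5}], "newtons": 30}}

```text
time_s: 11.58
tcp_pos: [0.621, 0.0547, 0.0938]
eef_rot: [-180.0, -0.0, -28.2]
contact_force: [-1.1, 0.2, 4.6]
gripper_width: 0.0137
gripper_force: 29.9
```

```bash
python3 go.py .6201 .0547 .092 42; python3 -c "
from plant import r;print(r.get_state()['moment'],r.get_state()['gripper_force'])"
```

```text
dp [-0.8  0.4  1.8] roll -1.226 t 11.575 pos [0.621  0.0547 0.0938] [-1.7997e+02 -4.0000e-02 -2.8250e+01] j [ 23.  23. -16.   0. -50.  39.] F [-1.1  0.2  4.6] w 0.01372137809404875
[0.07066511 0.52914468 0.03839854] 29.85969454050064
```

Emit:
{"op": "send_rows", "data": {"steps": [{"dp": [0, 0, 0], "roll": -0.15, "jaw": 5}, {"dp": [0, 0, 0], "roll": -0.3, "jaw": 5}, {"dp": [0, 0, 0], "roll": -0.45, "jaw": 5}, {"dp": [0, 0, 0], "roll": -0.6, "jaw": 5}, {"dp": [0, 0, 0], "roll": -0.6, "jaw": 5}]}}

```text
time_s: 12.2
tcp_pos: [0.6211, 0.055, 0.0938]
eef_rot: [-180.0, -0.1, 6.1]
contact_force: [-1.3, 2.4, 5.1]
gripper_width: 0.0138
gripper_force: 29.9
```

```bash
python3 go.py .6201 .0547 .0938 42
python3 - <<'E'
from h import *
ax=np.array([.6205,.0547])
T={n:pickle.load(open(n+"0.pkl","rb")) for n in("top","side")}
# polar sampling of the dial ring r=25..37 at z .063: mean dark profile vs world angle
for n,c in T.items():
    g=cv2.cvtColor(c["image"],cv2.COLOR_BGR2GRAY)
    for z in(.063,.065):
        A=np.radians(np.arange(10,80,3)); out=[]
        for rr in (.028,.031,.034):
            p=np.c_[ax[0]+rr*np.cos(A),ax[1]+rr*np.sin(A),np.full(len(A),z)]; q=proj(c,p).astype(np.float32)
            out.append(cv2.remap(g,q[:,:1],q[:,1:],cv2.INTER_CUBIC)[:,0])
        out=np.array(out); print(n,z); print(out)
        w=np.clip(np.median(out,axis=1,keepdims=True)-8-out,0,None)
        print("angle",[round(float((wi*np.arange(10,80,3)).sum()/(wi.sum()+1e-9)),1) for wi in w.astype(float)])
    # ring outer edge radius in 8 directions to check the axis
    A=np.radians(np.arange(0,360,15)); R=np.arange(.024,.046,.0005); e=[]
    for a in A:
        p=np.c_[ax[0]+R*np.cos(a),ax[1]+R*np.sin(a),np.full(len(R),.062)]; q=proj(c,p).astype(np.float32)
        v=cv2.remap(g,q[:,:1],q[:,1:],cv2.INTER_CUBIC)[:,0].astype(float); k=R>.031
        e.append(R[k][np.gradient(v)[k].argmin()])
    print(n,"edge r mm",(np.array(e)*1000).round(1))
E
```

```text
dp [-1.1  0.2 -0. ] roll -0.627 t 12.2 pos [0.6211 0.055  0.0938] [-1.7998e+02 -7.0000e-02  6.0900e+00] j [ 23.  23. -16.  -0. -50.  73.] F [-1.3  2.4  5.1] w 0.013771544182553733
top 0.063
[[153 153 153 152 152 152 150 142 128 114 104 108 122 139 147 151 152 152
  152 153 153 153 152 152]
 [154 154 154 153 152 152 149 142 126 110  99 103 122 140 148 152 152 152
  153 151 151 151 151 151]
 [149 150 150 150 150 150 148 142 130 111 100 104 122 140 148 148 149 148
  149 150 149 148 148 146]]
angle [40.5, 40.4, 40.5]
top 0.065
[[153 153 154 153 152 152 151 143 130 115 103 105 119 136 146 151 152 152
  153 152 152 152 152 152]
 [153 154 154 153 152 152 150 144 128 111  99 101 118 138 148 152 152 152
  153 152 151 151 151 151]
 [147 148 149 149 148 148 147 142 131 114 102 103 119 138 147 147 148 147
  148 149 149 147 147 146]]
angle [41.0, 40.8, 40.9]
top edge r mm [37.5 35.5 36.5 45.5 37.5 38.  38.  37.  37.5 36.  43.5 39.5 38.  37.5
 36.5 37.  38.  40.  43.5 37.5 37.  37.  37.5 37.5]
side 0.063
[[155 154 152 142 131 114  94  80  76  84 102 122 137 148 153 153 153 153
  153 153 153 154 154 154]
 [154 154 152 145 137 118  99  82  73  78  98 120 140 149 152 154 154 153
  153 153 153 152 152 153]
 [153 153 154 151 147 132 114  93  80  83 105 129 142 148 150 149 147 147
  147 146 146 146 142 141]]
angle [33.3, 33.9, 34.5]
side 0.065
[[154 155 154 154 146 135 122 102  85  78  83 100 121 138 147 153 154 153
  153 153 154 154 154 154]
 [154 154 153 153 147 139 124 103  86  73  75  93 114 136 148 152 153 154
  154 153 153 153 153 153]
 [153 153 153 154 151 148 133 115  93  78  81 101 127 145 149 152 153 151
  151 152 151 150 150 151]]
angle [37.0, 37.6, 37.6]
side edge r mm [36.5 38.5 44.  36.5 35.  36.  33.5 33.  33.5 32.5 35.  36.  36.5 36.
 37.  37.5 36.5 43.  32.  38.  34.5 39.5 38.  34.5]
```

Emit:
{"op": "send_rows", "data": {"steps": [{"dp": [0, 0, 0], "roll": -0.15, "jaw": 5}, {"dp": [0, 0, 0], "roll": -0.3, "jaw": 5}, {"dp": [0, 0, 0], "roll": -0.45, "jaw": 5}, {"dp": [0, 0, 0], "roll": -0.6, "jaw": 5}, {"dp": [0, 0, 0], "roll": -0.6, "jaw": 5}]}}

```text
time_s: 12.82
tcp_pos: [0.621, 0.0553, 0.0937]
eef_rot: [-180.0, -0.1, 40.4]
contact_force: [-2.1, 3.9, 6.1]
gripper_width: 0.014
gripper_force: 29.9
```

```bash
python3 go.py .6205 .0547 .0938 40.5
python3 - <<'E'
from plant import r
from h import *
c=r.capture("side"); cv2.imwrite("pics/k.png",crop(c["image"],225,180,80,70,8))
E
```

```text
dp [-0.8  0.2 -0.1] roll -0.001 t 12.825 pos [0.621  0.0553 0.0937] [-1.800e+02 -8.000e-02  4.043e+01] j [ 23.  23. -16.  -0. -50. 107.] F [-2.1  3.9  6.1] w 0.013961084983412619
```

View pics/k.png

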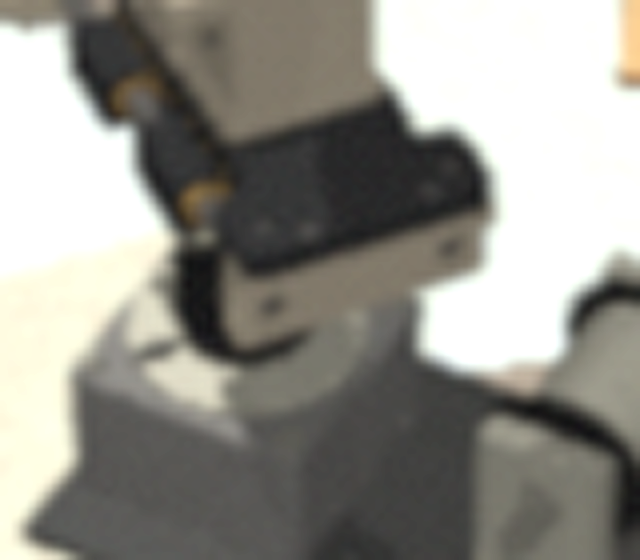

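The nose at about (200,335) now points at the tab at (155,352). I'll pause, then pull.

Emit:
{"op": "send_rows", "data": {"steps": [{"dp": [0, 0, 0], "roll": 0, "jaw": 5}, {"dp": [0, 0, 0], "roll": 0, "jaw": 5}, {"dp": [0, 0, 0], "roll": 0, "jaw": 5}, {"dp": [0, 0, 0], "roll": 0, "jaw": 5}]}}

```text
time_s: 13.38
tcp_pos: [0.621, 0.0553, 0.0937]
eef_rot: [-180.0, -0.1, 40.3]
contact_force: [-2.1, 4.5, 6.4]
gripper_width: 0.0141
gripper_force: 29.9
```

Emit:
{"op": "send_rows", "data": {"steps": [{"dp": [0, 0, -3], "roll": 0, "jaw": 5}, {"dp": [0, 0, -6], "roll": 0, "jaw": 5}, {"dp": [0, 0, -9], "roll": 0, "jaw": 5}, {"dp": [0, 0, -12], "roll": 0, "jaw": 5}, {"dp": [0, 0, -13], "roll": 0, "jaw": 5}]}}

```text
time_s: 14.0
tcp_pos: [0.6206, 0.0552, 0.1041]
eef_rot: [-179.9, -0.0, 40.4]
contact_force: [9.4, 3.2, -20.6]
gripper_width: 0.0139
gripper_force: 29.9
```

Emit:
{"op": "send_rows", "data": {"steps": [{"dp": [0, 0, 0], "roll": 0, "jaw": 5}, {"dp": [0, 0, 1], "roll": 0, "jaw": 5}, {"dp": [0, 0, 1], "roll": 0, "jaw": 45}, {"dp": [0, 0, 1], "roll": 0, "jaw": 45}, {"dp": [0, 0, 1], "roll": 0, "jaw": 45}]}}

```text
time_s: 14.62
tcp_pos: [0.6206, 0.0542, 0.1054]
eef_rot: [180.0, 0.0, 40.5]
contact_force: [0.6, 1.4, -0.3]
gripper_width: 0.037
gripper_force: 0.0
```

Emit:
{"op": "send_rows", "data": {"steps": [{"dp": [0, 0, -30], "roll": 0, "jaw": 45}, {"dp": [0, 0, -60], "roll": 0, "jaw": 45}, {"dp": [0, 0, -100], "roll": 0, "jaw": 45}, {"dp": [0, 0, -120], "roll": 0, "jaw": 45}]}}

```text
time_s: 15.12
tcp_pos: [0.6214, 0.0545, 0.228]
eef_rot: [179.9, -0.2, 40.5]
contact_force: [0.2, 0.3, -0.1]
gripper_width: 0.0394
gripper_force: 0.0
```

```bash
python3 go.py .55 -.25 .25 40
```

```text
dp [-252.   185.3  -22.4] roll 0.008 t 15.125 pos [0.6214 0.0545 0.228 ] [ 1.7991e+02 -1.6000e-01  4.0480e+01] j [ 23.  16.  -7.   0. -66. 108.] F [ 0.2  0.3 -0.1] w 0.03944282940817398
```

Emit:
{"op": "send_rows", "data": {"steps": [{"dp": [-50, 37, -20], "roll": 0, "jaw": 45}, {"dp": [-100, 74, -20], "roll": 0, "jaw": 45}, {"dp": [-150, 111, -20], "roll": 0, "jaw": 45}, {"dp": [-200, 148, -20], "roll": 0, "jaw": 45}, {"dp": [-250, 185, -20], "roll": 0, "jaw": 45}]}}

```text
time_s: 15.75
tcp_pos: [0.5502, -0.2489, 0.2457]
eef_rot: [180.0, -0.0, 40.5]
contact_force: [0.7, 0.2, 0.0]
gripper_width: 0.0392
gripper_force: 0.0
```

Emit:
{"op": "send_rows", "data": {"steps": [{"dp": [0, 0, 0], "roll": 0, "jaw": 45}, {"dp": [0, 0, 0], "roll": 0, "jaw": 45}]}}

```text
time_s: 16.0
tcp_pos: [0.5507, -0.2473, 0.2452]
eef_rot: [-180.0, -0.0, 40.4]
contact_force: [-0.5, 0.4, -0.3]
gripper_width: 0.0392
gripper_force: 0.0
```

Run:
```python
from plant import r
from h import *
L=[]
ax=np.array([.6205,.0547]);a=np.radians(40.6)
for n,b in(("side",(225,175,100,105,4)),("top",(222,180,100,105,4))):
    c=r.capture(n); u=crop(c["image"],*b)
    q=proj(c,[[*ax,.106],[*ax,.116],[*(ax+.023*np.array([np.cos(a),np.sin(a)])),.116]]);print(n,q.round(1).tolist())
    for p in q[1:]: cv2.circle(u,tuple(int(v) for v in ((p-b[:2]+.5)*4)),2,(0,0,255),-1)
    L.append(u)
cv2.imwrite("pics/z.png",np.hstack(L))
```

```text
side [[255.4, 208.1], [255.3, 205.1], [246.7, 207.9]]
top [[263.5, 198.5], [263.4, 197.6], [257.1, 190.8]]
```

View pics/z.png

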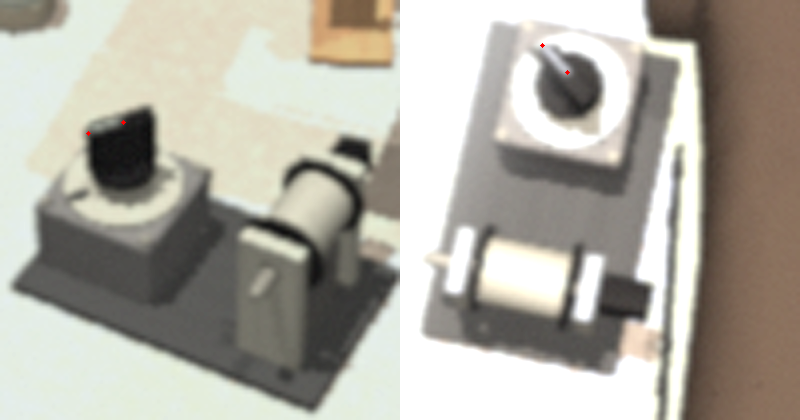

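The knob's top lies on the points predicted for pulled out, at (88,133)–(124,122) in the side half. The white line covers the tab in the top half, with its end at (542,45). The spindle is home: the head touches the upright at (600,295) and the tip is out at (435,260).

```bash
python3 -c "
from plant import r
print(r.close_job())"
```

```text
the job is handed in; nothing more can be done
None
```

The job is handed in at about 16 s of the 67 s allowed: the last pictures show the spindle through both uprights with its head against the near one, and the knob on the mark, pulled out to its stop; the verdict was not reported back.

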